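# Fit the control key of the model town and hold it pressed

## Robot

A 6-joint arm with a two-finger parallel gripper is mounted at the origin on the work surface. World frame = base frame: x ahead of the robot, y to its left, z up, the work surface at z = 0. Lengths are in mm, angles in rad, forces in N, time in s.
With the tool pointing down it reaches from about 275 to 750 mm from the base axis. Payload 10.2 kg.
Tool frame: the origin (TCP) lies at the very end of the fingers, on their centre line; the grasp point (between the pads) lies behind it (ctrl.grasp_offset is the z of the grasp point in the tool frame, in mm); z points along the fingers, y is the direction in which the jaws open and shut (so a half turn about z gives the same grasp; the last joint's range is limited). The gripper opens to 85 mm and grips with 20 to 120 N. Pads are 22 mm wide; open, the fingers measure 114 mm over their backs; the gripper's body (76 mm by 85 mm) begins 54 mm behind the grasp point. The pads swing forward as they close: fully open they stand 13 mm farther back than shut.
Start: joints at [0.961, 0.313, 1.498, -0, 1.331, -0.223], TCP at [198.057, 486.215, 231.294] pointing down, gripper open.
Joint ranges: [-2.94, 2.94], [-0.97, 2.17], [0.19, 2.56], [-1.23, 4.37], [0.02, 3.11], [-2.88, 2.88]. Speed limits (rad/s): [2.39, 2.39, 3.01, 3.14, 3.14, 3.14].

## Interface

Orientations are given as a unit quaternion [w, x, y, z].
In Python, from rig import ctrl, capture, job gives the robot as it stands. The module is installed in compiled form; this text tells all that it offers.
- The arm moves only by the tool move_arm, never from a script. Its argument "series" is a list of rows, each a list of 7 numbers: the turn, a rotation vector about the tool's x, y, z in rad, then the shift along the tool's x, y, z in cm, then the opening, from 0 (shut) to 1 (fully open). A call has 1 to 5 rows; each row is the pose to reach, as a shift and turn from the pose measured when the call began, along the tool's axes at that moment; what a row does not reach only later rows make up. A row lasts 1/12 s, in which the tool goes at most 41.7 mm and 7.16 degrees, less where a joint would pass 70% of its speed; a pose out of reach is approached as far as the arm can. A call with a gripper value outside its range is refused whole. The fingers move at their own pace and stop on an object; "grip_force" is the grip in N (left out, the last holds). Time passes only in rows, so rows that repeat a pose let the fingers close. It gives the time, the measured TCP pose, the force and the opening at its end, in the units of the state.
- ctrl.sense(): the state, without advancing time (a new reading comes with each control period).
- capture(name): name is "side" or "top"; returns a dict with "frame" (480x640x3 uint8, red, green, blue), "mtx" (3x3 intrinsics, pixels), "R" (3x3) and "t" (3): a world point X has camera coordinates R X + t. Camera axes: x right, y down, z forward; pixel columns grow to the right and rows downward; lengths in mm; the calibration is good to about 2 mm. A picture is of the moment at which its call begins. There is no depth.
- job.finish_job(): hands the job in, once; it reports no verdict.
The state is a dict: "time_s": time; "joints": joint angles; "dq": joint speeds; "tau": joint torques, N m; "eef_pos": TCP position; "ee_rot": TCP orientation; "force": force on the tool from outside, world axes, zero at the start; "wrist_torque": the same for the moment, N m; "grip_width": opening from 0.0 (shut) to 1.0 (fully open).
Only numpy, scipy, OpenCV 4.12 (cv2) and the standard library are available. Lean on these libraries where they do the work, as an engineer would, in place of code of your own. Each camera call takes 0.05 s, during which the arm holds its last target.

## Task

Lift the orange key knob out of its wooden stand, pass its stem down through the steel guide ring on the model town's grey control box, turn it so that the flat in its bore matches the flat on the brass D-shaft, and push it onto the shaft. Press on until the black spring collar is pushed right down, and finish while still gripping the knob and holding the collar down. Leave the two model houses and the paint pot where they stand.

Things in the scene. Friction and masses are not known exactly. Their poses are not given: they have to be found in the camera images.
- key_grip (a point): Middle of the wing of the loose orange key knob (80 g, upright in its stand; z is its axis, up). The wing: 42 mm along x, 14 mm thick along y, 28 mm tall. Under it a disc 42 mm across, 8 mm thick (its top 14 mm below this point), then a round stem 27 mm across, 60 mm long. White lines on the wing's top and down the stem mark the +x side, where the bore's flat is.
- key_end (a point): Centre of the lower end of the key's stem, on its axis, 82 mm below key_grip; same axes. The bore opens here: D-shaped, 20.4 mm across, its flat 3.9 mm from the axis on the key's +x side, 34 mm deep.
- stand: Fixed wooden block 75 x 75 x 40 mm, origin at the centre of its underside. The key's stem stands in its round hole, 31 mm across and 25 mm deep, so the stem end is 15 mm above the table and must rise over 25 mm to come free.
- box: Fixed grey control box 120 x 120 x 40 mm, origin at the centre of its underside, on the axis of ring and shaft; z up. A flat steel bracket at its -x side carries the guide ring; no part of it stands higher than the ring.
- ring_centre (a point): Centre of the top face of the fixed steel guide ring, on the axis of the shaft, 92 mm above the table. Hole 34 mm across, ring 48 mm across and 6 mm thick; z up.
- shaft_tip (a point): Centre of the top of the fixed upright brass D-shaft, 18 mm below the guide ring's top, 74 mm above the table. Shaft 18 mm across, with a flat 2.5 mm from its axis facing this point's +x; a white line on the black dial round its foot points the same way. The key slides on only with its x axis pointing the same way as this x axis, within about 10 degrees.
- collar (a joint): Black spring collar 31 mm across round the foot of the shaft. Value = how far it is pressed down in m: 0 at rest, when its top is 20 mm below the shaft tip, 0.010 at its hard stop. The key's stem end presses on it. The spring needs about 2 N to start and 7 N at the stop, and pushes the key back up when let go.
- house_a: Loose model house, yellow walls and orange roof, about 45 x 50 mm and 68 mm tall, origin at the centre of its underside. Leave alone.
- house_b: Loose model house, green walls and orange roof, about 45 x 50 mm and 60 mm tall, origin at the centre of its underside. Leave alone.
- pot: Loose white paint pot with a blue lid, 42 mm across, 50 mm tall, origin at the centre of its underside. Leave alone.
Mind the look-alikes: they are no part of the job. Of the things like the box, leave any that is blue; of the rest the larger one is meant.

How it is judged:
By the outcome, as a careful person would: the job done as asked, in the order asked, and still so for the second after the job is handed in, while the arm keeps its last pose, push and grip.
It also fails if it takes over 51 s, if anything falls off the work surface, if the arm or the gripper's body presses on something with over 40 N, if the wrist force passes 120 N, or if a joint passes its speed limit or range.

## Working session

There is one attempt and no reset: what is moved stays moved. The work goes in short steps, Python scripts to look and compute and a tool call to move; the robot and the scene stay as the last step left them, time stands still between calls to the robot, and variables do not carry over. Pictures are saved under pics/ and viewed, and the job is handed in when it is done.

Besides the shell and the picture viewer there is one more tool, called after "Emit:" as name(argument=value, ...) on one line, values as JSON. move_arm: Moves the arm, as the interface text tells. Its arguments: {"type":"object","properties":{"series":{"type":"array","items":{"type":"array","items":{"type":"number"}}},"grip_force":{"type":"number"}},"required":["series"]}

```bash
mkdir -p pics
python3 - <<'E'
from rig import ctrl,capture,job
import cv2,numpy as np,pickle
s=ctrl.sense();print(s,ctrl.grasp_offset)
for n in("side","top"):
    c=capture(n);pickle.dump(c,open(n+"0.pkl","wb"));cv2.imwrite(f"pics/{n}0.png",c["frame"][:,:,::-1]);print(n,c["mtx"],c["R"],c["t"])
E
```

```text
{'time_s': 0.0, 'joints': array([ 9.60635525e-01,  3.13464259e-01,  1.49845899e+00,  2.41912048e-05,
        1.33102674e+00, -2.23394750e-01]), 'dq': array([ 0.00024565, -0.00068106,  0.00038902, -0.00153409, -0.00077645,
       -0.00047941]), 'tau': array([-8.17771597e-04, -4.12268257e+01, -2.59738809e+01, -2.57652255e-04,
        4.19353208e-03,  1.17225875e-05]), 'eef_pos': array([197.87180109, 485.99190603, 230.71954542]), 'ee_rot': array([-2.85478046e-04,  1.92182736e-01,  9.81358923e-01, -6.15817684e-04]), 'force': array([-0.74899502,  0.11682558,  0.71205554]), 'wrist_torque': array([-0.03830581, -0.00307005,  0.03556426]), 'grip_width': 0.9986971101065721} -18.700000000000003
side [[466.45927142   0.         313.31463528]
 [  0.         466.45927142 243.11714456]
 [  0.           0.           1.        ]] [[-0.99323213 -0.11613102 -0.00187486]
 [-0.07130171  0.62240472 -0.7794411 ]
 [ 0.09168421 -0.77403227 -0.62647271]] [572.73375737  51.89684403 999.0355431 ]
top [[596.32176688   0.         320.21313284]
 [  0.         596.32176688 236.27491487]
 [  0.           0.           1.        ]] [[-0.01932991 -0.99961531 -0.01988943]
 [-0.99608046  0.02097131 -0.0859297 ]
 [ 0.08631375  0.01815046 -0.99610265]] [ 108.52598196  556.60606445 1132.03248685]
```

View pics/side0.png

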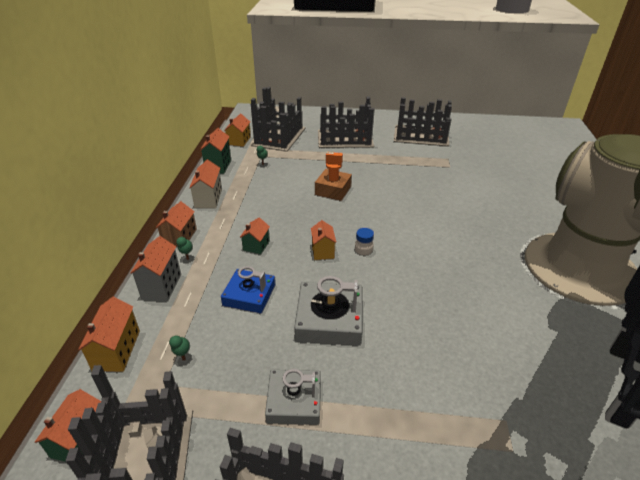

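View pics/top0.png

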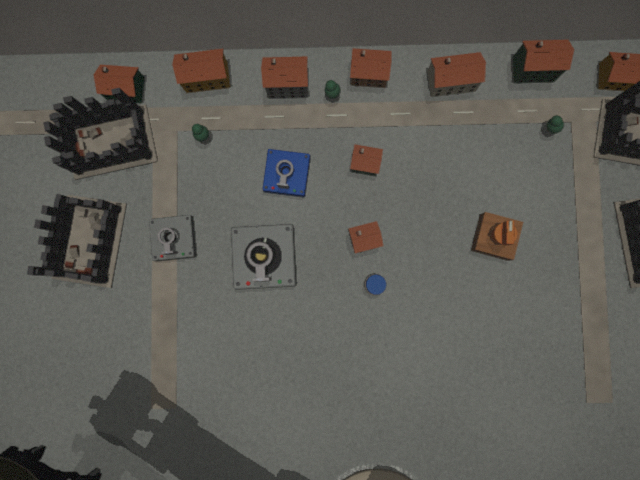

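Box candidates in the top view: blue (286,172), small grey (172,238) and large grey (263,257). Blue is excluded, so I choose the large grey one. The orange key is at (506,232), and the orange house roofs at (366,160) and (366,237) could be taken for it. I'll check the choice in close crops.

Run:
```python
import cv2,numpy as np,pickle
t=pickle.load(open("top0.pkl","rb"))["frame"][:,:,::-1];s=pickle.load(open("side0.pkl","rb"))["frame"][:,:,::-1]
def cr(f,x,y,w=400):
    a=f[y-25-10:y+35,x-35:x+35];return cv2.resize(a,(400,300 if 0 else 400),interpolation=cv2.INTER_CUBIC)
def up(a):return np.clip(a.astype(float)*1.5,0,255).astype(np.uint8)
cv2.imwrite("pics/crA.png",np.hstack([up(cr(t,263,257)),up(cr(t,498,235))]))
cv2.imwrite("pics/crB.png",np.hstack([cr(s,330,305),cr(s,334,172)]))
```

```text
(no output)
```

View pics/crA.png

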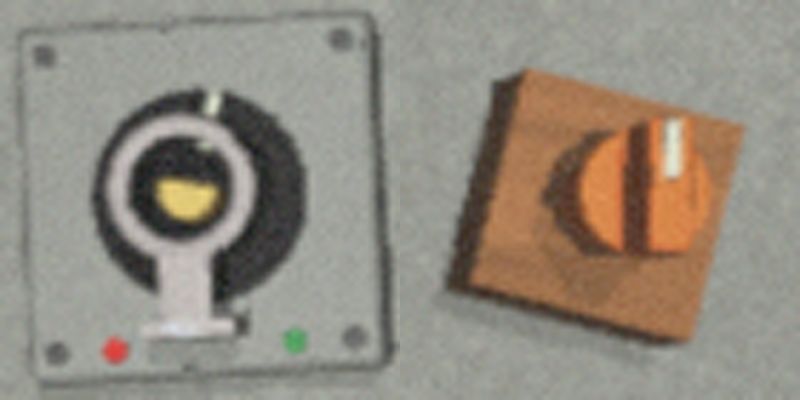

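View pics/crB.png

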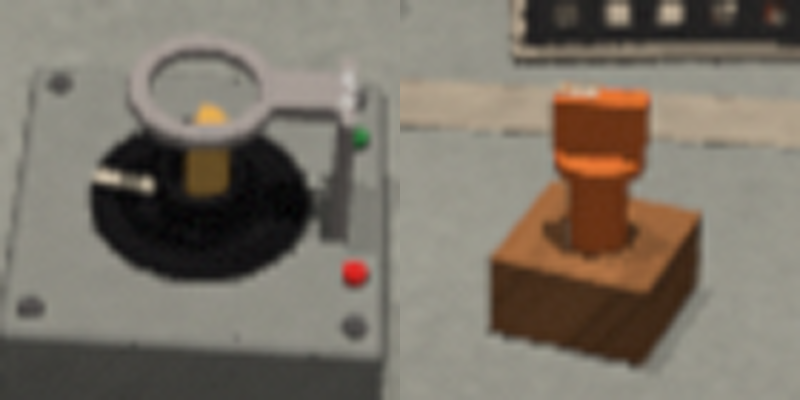

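The crops confirm the large grey box: its white dial line points up in the top image, at about (265,240), and the bracket is on the robot's side. The key stands in its block with its white line at the upper end of the wing, at about (510,227). Next I'll measure.

```bash
cat > h.py <<'E'
import cv2,numpy as np,pickle
def ray(c,uv):
    d=np.linalg.inv(c["mtx"])@np.array([uv[0],uv[1],1.]);return -c["R"].T@c["t"],c["R"].T@d
def plane(c,uv,z):
    o,d=ray(c,uv);return o+d*(z-o[2])/d[2]
def proj(c,X):
    p=c["mtx"]@(c["R"]@np.asarray(X,float)+c["t"]);return p[:2]/p[2]
def tri(c1,u1,c2,u2):
    (a,d),(b,e)=ray(c1,u1),ray(c2,u2)
    s=np.linalg.lstsq(np.stack([d,-e],1),b-a,rcond=None)[0];p,q=a+d*s[0],b+e*s[1];return (p+q)/2,np.linalg.norm(p-q)
E
python3 - <<'E'
from h import *
T=pickle.load(open("top0.pkl","rb"));S=pickle.load(open("side0.pkl","rb"))
def blobs(c,mask,roi,name,amin=8):
    x0,x1,y0,y1=roi;m=np.zeros_like(mask);m[y0:y1,x0:x1]=mask[y0:y1,x0:x1]
    n,l,st,ce=cv2.connectedComponentsWithStats(m)
    for i in range(1,n):
        if st[i,4]>=amin:print(name,st[i],ce[i].round(2),end=' ')
    print();return m
for nm,c,rois in(("top",T,dict(box=(225,302,218,296),key=(470,530,205,265))),("side",S,dict(box=(290,370,270,350),key=(310,360,145,205)))):
    f=c["frame"];hsv=cv2.cvtColor(f,cv2.COLOR_RGB2HSV);h,s,v=cv2.split(hsv)
    print(nm)
    r=rois["key"];print("key hsv samp",hsv[(232,240) if 0 else ((r[2]+r[3])//2),r[0]:r[1]:3].tolist())
    blobs(c,((h<14)&(s>190)&(v>60)).astype(np.uint8),r,"orange")
    blobs(c,((s<70)&(v>150)).astype(np.uint8),r,"white",3)
    r=rois["box"]
    blobs(c,((h>15)&(h<32)&(s>100)).astype(np.uint8),r,"yellow",5)
    blobs(c,((v<50)).astype(np.uint8),r,"dark")
    blobs(c,((f[...,0].astype(int)-f[...,1]>4)&(v>100)&(s<60)).astype(np.uint8),r,"ring")
    y=257 if nm=="top" else 292
    print(f[y,r[0]:r[1]:2].tolist())
E
```

```text
top
key hsv samp [[30, 10, 105], [43, 19, 94], [10, 85, 45], [14, 130, 110], [13, 134, 114], [13, 128, 120], [11, 108, 71], [8, 117, 63], [11, 151, 91], [13, 165, 144], [13, 169, 145], [9, 108, 64], [11, 153, 100], [13, 165, 142], [12, 164, 145], [12, 163, 144], [12, 134, 114], [53, 10, 106], [35, 15, 103], [36, 13, 102]]


yellow [255 253  12   8  67] [260.51 256.51] 
dark [244 238  19  34  94] [251.31 254.54] dark [265 239  16  36 284] [273.23 256.8 ] dark [251 246  17  18 148] [258.12 253.45] 
ring [259 264   5  14  19] [261.16 270.74] 
[[106, 108, 103], [101, 103, 97], [104, 104, 99], [93, 94, 89], [97, 100, 97], [105, 108, 101], [105, 105, 102], [107, 107, 104], [106, 109, 103], [92, 94, 90], [40, 40, 39], [99, 95, 92], [116, 112, 111], [32, 32, 32], [25, 23, 21], [60, 52, 41], [146, 130, 80], [150, 133, 80], [149, 134, 80], [149, 134, 81], [83, 71, 48], [49, 46, 37], [119, 116, 116], [119, 116, 113], [26, 27, 26], [33, 35, 34], [40, 41, 41], [39, 40, 40], [75, 75, 73], [108, 109, 106], [106, 108, 104], [105, 108, 105], [106, 106, 102], [109, 111, 106], [81, 83, 79], [68, 72, 68
[... 1262 characters left out ...]
 11   5  23] [315.83 300.87] 
[[156, 155, 143], [157, 156, 144], [153, 151, 141], [156, 154, 143], [146, 146, 135], [129, 128, 119], [142, 141, 131], [143, 142, 132], [145, 143, 133], [145, 143, 134], [141, 140, 131], [141, 141, 131], [143, 142, 132], [145, 144, 134], [120, 119, 112], [68, 65, 62], [112, 105, 102], [152, 143, 139], [162, 152, 146], [166, 156, 149], [165, 154, 146], [168, 156, 149], [167, 157, 150], [156, 146, 141], [140, 132, 127], [87, 84, 80], [139, 138, 130], [142, 141, 132], [142, 140, 130], [142, 141, 132], [143, 143, 134], [143, 142, 132], [80, 76, 73], [104, 105, 96], [106, 136, 104], [139, 137, 128], [121, 120, 111], [153, 151, 139], [149, 148, 137], [148, 147, 137]]
```

Run:
```python
from h import *
T=pickle.load(open("top0.pkl","rb"));S=pickle.load(open("side0.pkl","rb"))
def comp(m,uv):
    n,l=cv2.connectedComponents(m.astype(np.uint8),connectivity=4);k=l==l[uv[1],uv[0]]
    c=max(cv2.findContours(k.astype(np.uint8),cv2.RETR_EXTERNAL,cv2.CHAIN_APPROX_NONE)[0],key=len);return k,c
f=T["frame"];h,s,v=cv2.split(cv2.cvtColor(f,cv2.COLOR_RGB2HSV))
# ring hole, top
k,c=comp((v<85)|((s>90)&(h>14)&(h<35)),(258,250));c=cv2.convexHull(c)
print("hole top",cv2.fitEllipse(c),cv2.minEnclosingCircle(c));eT=cv2.fitEllipse(c)[0]
print("ring centre@92",plane(T,eT,92))
# shaft yellow
y=((s>90)&(h>14)&(h<35)&(v>110)).astype(np.uint8);y[:240]=0;y[275:]=0;y[:,:245]=0;y[:,275:]=0
c=max(cv2.findContours(y,cv2.RETR_EXTERNAL,cv2.CHAIN_APPROX_NONE)[0],key=len).reshape(-1,2)
P=np.array([plane(T,p,74) for p in c]);print("shaft x",P[:,0].min(),P[:,0].max(),"y",P[:,1].min(),P[:,1].max())
# screws
sc=[]
g=v.astype(float)
for p in[(236,231.6),(287.5,228.6),(238,283.6),(290,281)]:
    x0,y0=int(p[0])-4,int(p[1])-4;w=g[y0:y0+9,x0:x0+9];w=np.clip(w.max()*.0+85-w,0,None);yy,xx=np.mgrid[y0:y0+9,x0:x0+9];q=((w*xx).sum()/w.sum(),(w*yy).sum()/w.sum())
    sc.append(plane(T,q,40)[:2])
sc=np.array(sc);print("screws",sc.round(1),sc.mean(0));
for a,b in((2,0),(3,1)):d=sc[b]-sc[a];print("yaw",np.degrees(np.arctan2(d[1],d[0])),np.hypot(*d))
for a,b in((1,0),(3,2)):d=sc[b]-sc[a];print("yaw(y-90)",np.degrees(np.arctan2(-d[0],d[1])),np.hypot(*d))
# white line on dial
for nm,roi,z in(("dial",(258,272,234,246),41),("keyline",(505,516,218,238),111)):
    x0,x1,y0,y1=roi;m=np.zeros_like(v);m[y0:y1,x0:x1]=(((s<60)&(v>105))[y0:y1,x0:x1]);
    yy,xx=np.nonzero(m);print(nm,len(xx),xx.mean(),yy.mean())
    if len(xx):
        p=np.stack([xx,yy],1).astype(np.float32);print(plane(T,p.mean(0),z),cv2.minAreaRect(p))
# key top
m=((s>140)&(h<16)).astype(np.uint8);m[:, :470]=0;m[:205]=0;m[265:]=0;m[:,530:]=0
cs=cv2.findContours(m,cv2.RETR_EXTERNAL,cv2.CHAIN_APPROX_NONE)[0]
for c in cs:
    if cv2.contourArea(c)>20:print("key",cv2.contourArea(c),cv2.boundingRect(c),cv2.minAreaRect(c))
# stand, top: wood
m=((s>75)&(h<20)).astype(np.uint8);m[:, :465]=0;m[:200]=0;m[270:]=0;m[:,535:]=0
c=max(cv2.findContours(m,cv2.RETR_EXTERNAL,cv2.CHAIN_APPROX_NONE)[0],key=cv2.contourArea);print("stand",cv2.minAreaRect(c),cv2.boxPoints(cv2.minAreaRect(c)))
# side ring
f=S["frame"];h,s,v=cv2.split(cv2.cvtColor(f,cv2.COLOR_RGB2HSV))
vis=cv2.resize(f[270:320,295:365,::-1],None,fx=10,fy=10,interpolation=cv2.INTER_CUBIC);cv2.imwrite("pics/sr.png",vis)
f=T["frame"];vis=cv2.resize(f[205:265,465:530,::-1],None,fx=9,fy=9,interpolation=cv2.INTER_CUBIC);cv2.imwrite("pics/kt.png",cv2.convertScaleAbs(vis,alpha=1.6))
```

```text
hole top ((259.0107116699219, 254.43991088867188), (17.994951248168945, 18.51698875427246), 110.42434692382812) ((259.0, 254.4545440673828), 9.353137969970703)
ring centre@92 [521.93864712 208.47804338  92.        ]
shaft x 514.40155927517 523.9177330846978 y 199.54035169712216 216.30180850097065
screws [[570.9 260.5]
 [574.3 160.3]
 [470.7 256.7]
 [474.1 155.7]] [522.50084206 208.27388349]
yaw 2.167716996748326 100.2736595430783
yaw 2.6090809262502224 100.34244808489953
yaw(y-90) 1.941959340417117 100.25128842249022
yaw(y-90) 1.90636218286684 101.02451692711476
dial 71 264.3098591549296 238.25352112676057
[555.75123337 204.18665637  41.        ] ((264.5, 239.5), (11.0, 13.0), 90.0)
keyline 28 510.67857142857144 224.5
[ 565.18787986 -245.11790728  111.        ] ((510.9342956542969, 223.4306640625), (4.613531112670898, 12.986235618591309), 19.983104705810547)
key 356.5 (493, 220, 25, 26) ((504.6000061035156, 232.69998168945312), (23.753887176513672, 24.947002410888672), 77.47119140625)
stand ((497.08929443359375, 235.7268524169922), (43.416446685791016, 40.65586471557617), 14.534457206726074) [[470.97427 249.9563 ]
 [481.17734 210.60153]
 [523.20435 221.4974 ]
 [513.0012  260.85217]]
```

View pics/kt.png

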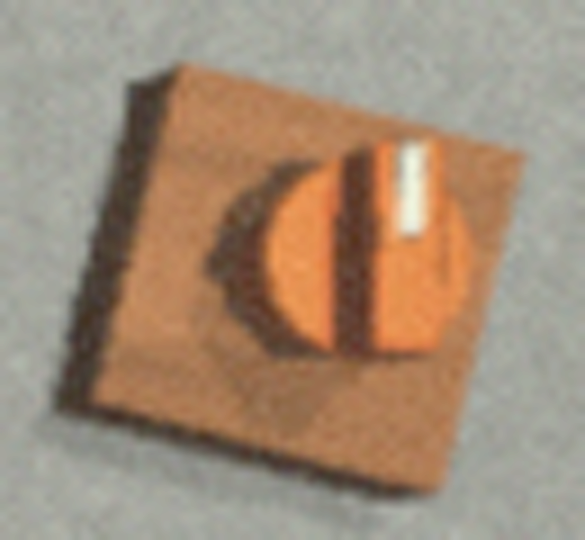

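View pics/sr.png

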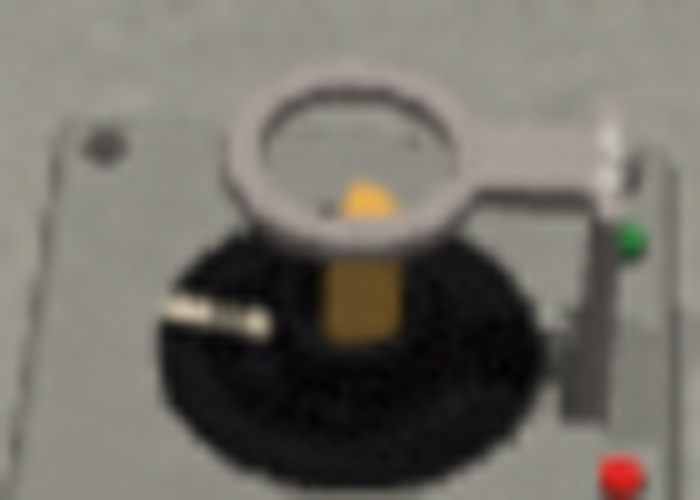

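Run:
```python
from h import *
T=pickle.load(open("top0.pkl","rb"));S=pickle.load(open("side0.pkl","rb"))
k=lambda x,y:(465+x/9-.44,205+y/9-.44)
ang=lambda d:np.degrees(np.arctan2(d[1],d[0]))
for a,b in(((373,350),(381,142)),((408,350),(415,142)),((398,238),(402,142)),((425,238),(431,142))):
    A,B=plane(T,k(*a),111),plane(T,k(*b),111);print("wing",A.round(1),B.round(1),ang(B-A))
cc=[plane(T,k(*p),40) for p in((185,65),(525,152),(437,492),(92,402))]
print("stand",np.array(cc).round(1),np.mean(cc,0),[ang(cc[i]-cc[(i+1)%4]) for i in range(4)])
# disc circle at z=83: left edge x 267, right 472, bottom ~ 350 top ~150
print("disc",plane(T,k(369.5,250),83))
s=lambda x,y:(295+x/10-.45,270+y/10-.45)
for z in(40,41,43):
    A,B=plane(S,s(270,322),z),plane(S,s(168,302),z);print("dial side",A,B,ang(B-A),ang(B[:2]-[522,208.4]),ang(A[:2]-[522,208.4]))
print("ring side hole",plane(S,s(362,157),92))
c=lambda x,y:(228+x/5.714-.4,222+y/5.714-.4)
for p in((217,92),(210,112),(205,146)):
  X=plane(T,c(*p),41);print("dial top",X,ang(X[:2]-[522,208.4]))
A,B=plane(T,c(218,183),74),plane(T,c(155,178),74);print("chord normal",ang(B-A)-90,A,B)
# key side
h,s_,v=cv2.split(cv2.cvtColor(S["frame"],cv2.COLOR_RGB2HSV))
vis=cv2.resize(S["frame"][145:205,305:365,::-1],None,fx=9,fy=9,interpolation=cv2.INTER_CUBIC);cv2.imwrite("pics/ks.png",cv2.convertScaleAbs(vis,alpha=1.4))
for X in((545,-243,111),(545,-243,83),(545,-243,40)):print(proj(S,X),proj(T,X))
```

```text
wing [ 531.4 -235.3  111. ] [ 572.8 -238.7  111. ] -4.812735862672558
wing [ 531.3 -242.1  111. ] [ 572.7 -245.5  111. ] -4.572026704820784
wing [ 553.6 -241.2  111. ] [ 572.7 -242.9  111. ] -5.012199934075356
wing [ 553.5 -246.5  111. ] [ 572.6 -248.6  111. ] -6.210304649444097
stand [[ 597.7 -219.1   40. ]
 [ 577.6 -289.9   40. ]
 [ 506.  -268.    40. ]
 [ 526.5 -196.5   40. ]] [ 551.95738666 -243.37873832   40.        ] [np.float64(74.14306202186017), np.float64(-17.006089041971098), np.float64(-105.9750064863553), np.float64(162.38357306695607)]
disc [ 553.74901051 -243.66307128   83.        ]
dial side [537.41275604 203.16732091  40.        ] [556.84015459 200.21975292  40.        ] -8.627245604098825 -13.213346480888449 -18.752511329871435
dial side [537.3227795 204.1305607  41.       ] [556.71921276 201.18769082  41.        ] -8.627245604098995 -11.735292252112915 -15.569616778975963
dial side [537.14282643 206.05704027  43.        ] [556.47732912 203.12356664  43.        ] -8.627245604099057 -8.701072757113332 -8.795293621796615
ring side hole [520.68858687 211.29208207  92.        ]
dial top [556.76312671 201.74174832  41.        ] -10.842662798942818
dial top [550.08383077 204.16986757  41.        ] -8.56579507655013
dial top [538.6953866  205.97662344  41.        ] -8.258942913337679
chord normal -5.70364492060969 [524.24057286 198.11275179  74.        ] [526.28798815 218.61201227  74.        ]
[337.0595822  153.33548252] [510.01583302 235.77502883]
[336.72878336 163.25455377] [505.47212329 237.10170402]
[336.23941404 177.92839364] [498.92915082 239.01212518]
```

View pics/ks.png

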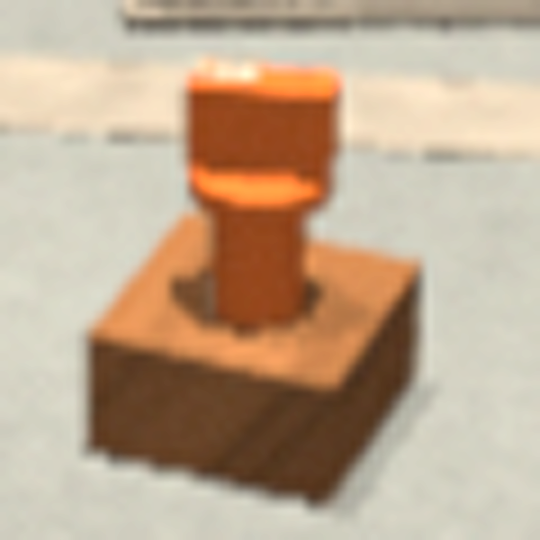

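```bash
cat > d.py <<'E'
import sys,numpy as np
from scipy.spatial.transform import Rotation as Ro
from rig import ctrl
def delta(p,yaw):
    s=ctrl.sense();q=s["ee_rot"];R=Ro.from_quat([q[1],q[2],q[3],q[0]])
    y=np.radians(yaw);X=np.array([np.cos(y),np.sin(y),0]);Z=np.array([0,0,-1.]);G=Ro.from_matrix(np.stack([X,np.cross(Z,X),Z],1))
    rv=(R.inv()*G).as_rotvec();d=R.inv().apply(np.array(p)-s["eef_pos"])/10
    x=R.as_matrix()[:,0]
    print("t",round(s["time_s"],2),"pos",s["eef_pos"].round(1),"yaw",np.degrees(np.arctan2(x[1],x[0])).round(2),"tilt",np.degrees(np.arccos(-R.as_matrix()[2,2])).round(2),"F",s["force"].round(1),"M",s["wrist_torque"].round(2),"g",round(s["grip_width"],3),"j",s["joints"].round(2))
    print("turn",rv.round(4),"shift_cm",d.round(3))
if __name__=="__main__":a=list(map(float,sys.argv[1:]));delta(a[:3],a[3])
E
python3 d.py 552 -244 190 175
```

```text
t 0.1 pos [197.9 486.  230.8] yaw 157.84 tilt 0.07 F [-0.   0.2  0.6] M [-0.02  0.01  0.05] g 1.0 j [ 0.96  0.31  1.5   0.    1.33 -0.22]
turn [-0.0011 -0.0005 -0.2996] shift_cm [-60.334 -54.244   4.123]
```

Emit:
move_arm(series=[[0, 0, -0.1, -15, -13.5, 1, 1], [0, 0, -0.2, -15, -13.5, 1, 1], [0, 0, -0.3, -15, -13.5, 1, 1], [0, 0, -0.3, -15, -13.5, 1, 1], [0, 0, -0.3, -15, -13.5, 1, 1]], grip_force=50)

```text
time_s: 0.52
eef_pos: [286.1, 302.3, 220.6]
ee_rot: [-0.0, 0.043, 0.999, -0.001]
force: [0.7, 0.8, 1.3]
grip_width: 1.003
```

```bash
python3 d.py 552 -244 190 175
```

```text
t 0.52 pos [286.1 302.3 220.6] yaw 175.07 tilt 0.1 F [0.7 0.8 1.3] M [ 0.02 -0.02  0.01] g 1.003 j [ 0.53  0.08  1.81 -0.    1.25 -0.95]
turn [-0.0015 -0.0009  0.0013] shift_cm [-31.186 -52.143   3.106]
```

Emit:
move_arm(series=[[0, 0, 0, -31.2, -52.1, 3.1, 1], [0, 0, 0, -31.2, -52.1, 3.1, 1], [0, 0, 0, -31.2, -52.1, 3.1, 1], [0, 0, 0, -31.2, -52.1, 3.1, 1], [0, 0, 0, -31.2, -52.1, 3.1, 1]])

```text
time_s: 0.93
eef_pos: [377.1, 115.3, 210.3]
ee_rot: [-0.0, 0.043, 0.999, -0.001]
force: [1.4, 0.4, -0.1]
grip_width: 1.002
```

```bash
python3 d.py 552 -244 190 175
```

```text
t 0.93 pos [377.1 115.3 210.3] yaw 175.07 tilt 0.09 F [ 1.4  0.4 -0.1] M [-0.01 -0.01 -0.02] g 1.002 j [-0.    0.04  1.88 -0.    1.22 -1.49]
turn [-0.0013 -0.0007  0.0013] shift_cm [-20.514 -34.291   2.063]
```

Emit:
move_arm(series=[[0, 0, 0, -20.5, -34.3, 2.1, 1], [0, 0, 0, -20.5, -34.3, 2.1, 1], [0, 0, 0, -20.5, -34.3, 2.1, 1], [0, 0, 0, -20.5, -34.3, 2.1, 1], [0, 0, 0, -20.5, -34.3, 2.1, 1]])

```text
time_s: 1.35
eef_pos: [467.8, -72.1, 199.3]
ee_rot: [-0.001, 0.043, 0.999, -0.001]
force: [0.7, 0.5, 0.8]
grip_width: 0.997
```

```bash
python3 d.py 552 -244 190 175
```

```text
t 1.35 pos [467.8 -72.1 199.3] yaw 175.04 tilt 0.09 F [0.7 0.5 0.8] M [ 0.01 -0.   -0.01] g 0.997 j [-0.4   0.23  1.7  -0.    1.22 -1.88]
turn [-0.0012 -0.001   0.0008] shift_cm [ -9.87  -16.393   0.943]
```

Emit:
move_arm(series=[[0, 0, 0, -9.9, -16.4, 0.9, 1], [0, 0, 0, -9.9, -16.4, 0.9, 1], [0, 0, 0, -9.9, -16.4, 0.9, 1], [0, 0, 0, -9.9, -16.4, 0.9, 1], [0, 0, 0, -9.9, -16.4, 0.9, 1]])

```text
time_s: 1.77
eef_pos: [552.8, -247.4, 189.4]
ee_rot: [-0.001, 0.044, 0.999, -0.001]
force: [0.7, -0.1, 0.6]
grip_width: 1.001
```

```bash
python3 d.py 552 -244 86 175
python3 - <<'E'
from rig import capture
import cv2
c=capture("side");cv2.imwrite("pics/s1.png",cv2.resize(c["frame"][60:220,230:440,::-1],None,fx=3.6,fy=3.6,interpolation=cv2.INTER_CUBIC))
E
```

```text
t 1.77 pos [ 552.8 -247.4  189.4] yaw 174.94 tilt 0.12 F [ 0.7 -0.1  0.6] M [0.05 0.02 0.03] g 1.001 j [-0.61  0.52  1.3  -0.    1.32 -2.1 ]
turn [-0.0012 -0.0016 -0.0011] shift_cm [ 0.093  0.342 10.341]
```

View pics/s1.png

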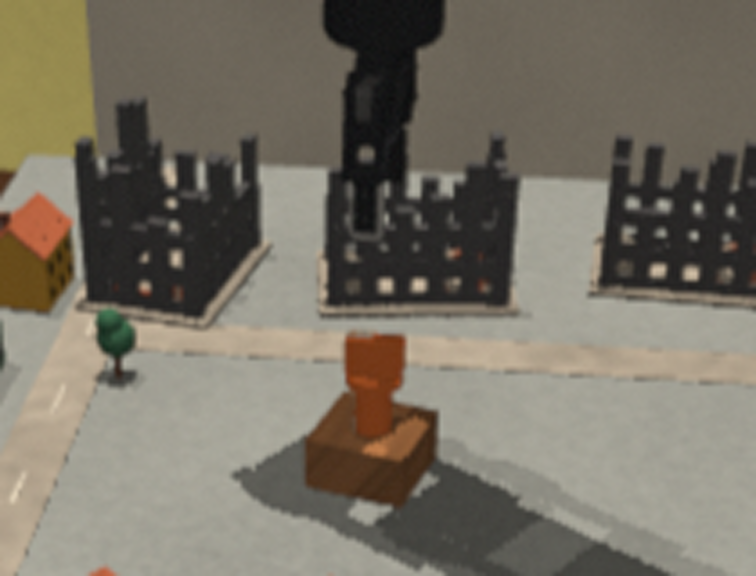

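The gripper hangs open directly above the key (crop 375,240 over 375,350), so I'm descending.

Emit:
move_arm(series=[[0, 0, 0, 0.1, 0.34, 3, 1], [0, 0, 0, 0.1, 0.34, 6, 1], [0, 0, 0, 0.1, 0.34, 8, 1], [0, 0, 0, 0.1, 0.34, 9.5, 1], [0, 0, 0, 0.1, 0.34, 10.1, 1]])

```text
time_s: 2.23
eef_pos: [551.5, -246.2, 84.9]
ee_rot: [-0.003, 0.045, 0.999, 0.0]
force: [-0.1, -0.5, -0.2]
grip_width: 1.004
```

```bash
python3 d.py 552 -244 86.5 175
python3 - <<'E'
from rig import capture
import cv2
c=capture("side");a=cv2.resize(c["frame"][110:210,280:390,::-1],None,fx=3.6,fy=3.6,interpolation=cv2.INTER_CUBIC)
c=capture("top");b=cv2.resize(c["frame"][180:280,450:560,::-1],None,fx=3.6,fy=3.6,interpolation=cv2.INTER_CUBIC)
import numpy as np;cv2.imwrite("pics/s2.png",np.hstack([a,b]))
E
```

```text
t 2.23 pos [ 551.5 -246.2   84.9] yaw 174.81 tilt 0.31 F [-0.1 -0.5 -0.2] M [0.04 0.01 0.07] g 1.004 j [-0.61  0.63  1.42 -0.    1.1  -2.09]
turn [ 0.0002 -0.0053 -0.0032] shift_cm [-0.027  0.228 -0.161]
```

View pics/s2.png

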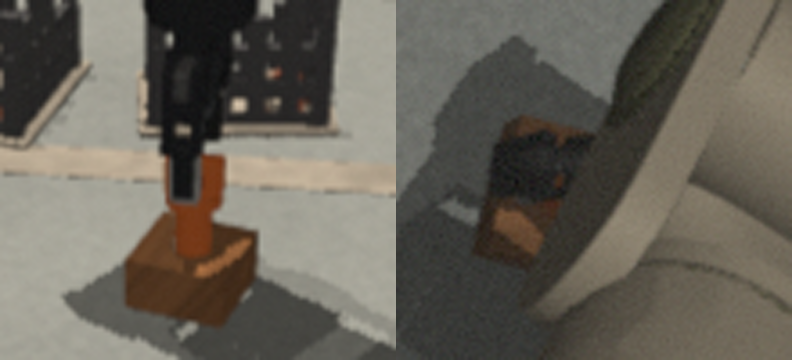

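Emit:
move_arm(series=[[0, -0.005, -0.003, 0, 0.23, -0.16, 1], [0, -0.005, -0.003, 0, 0.23, -0.16, 1]])

```text
time_s: 2.5
eef_pos: [553.0, -244.3, 89.8]
ee_rot: [0.002, 0.043, 0.999, -0.001]
force: [-0.3, 0.3, 1.2]
grip_width: 0.999
```

```bash
python3 d.py 552 -244 86.5 175
```

```text
t 2.5 pos [ 553.  -244.3   89.8] yaw 175.02 tilt 0.25 F [-0.3  0.3  1.2] M [-0.01 -0.02  0.01] g 0.999 j [-0.61  0.62  1.42  0.    1.1  -2.09]
turn [-0.0019  0.0039  0.0004] shift_cm [0.1   0.024 0.328]
```

Emit:
move_arm(series=[[0, 0.003, 0, 0.1, 0.02, 0.3, 1], [0, 0.003, 0, 0.1, 0.02, 0.3, 1], [0, 0.003, 0, 0.1, 0.02, 0.3, 1]])

```text
time_s: 2.75
eef_pos: [552.1, -244.0, 87.2]
ee_rot: [0.001, 0.043, 0.999, -0.001]
force: [-0.0, -0.9, 0.8]
grip_width: 1.0
```

```bash
python3 d.py 552 -244 86.5 175
```

```text
t 2.75 pos [ 552.1 -244.    87.2] yaw 175.03 tilt 0.15 F [-0.  -0.9  0.8] M [0.03 0.06 0.03] g 1.0 j [-0.61  0.62  1.42 -0.    1.1  -2.09]
turn [-0.0022  0.0013  0.0004] shift_cm [0.01  0.003 0.065]
```

Emit:
move_arm(series=[[0, 0, 0, 0, 0, 0.05, 0.5], [0, 0, 0, 0, 0, 0.05, 0.3], [0, 0, 0, 0, 0, 0.05, 0.1], [0, 0, 0, 0, 0, 0.05, 0], [0, 0, 0, 0, 0, 0.05, 0]], grip_force=60)

```text
time_s: 3.17
eef_pos: [552.1, -244.1, 86.6]
ee_rot: [0.001, 0.043, 0.999, -0.001]
force: [0.2, 0.6, -0.2]
grip_width: 0.299
```

Emit:
move_arm(series=[[0, 0, 0, 0, 0, 0, 0], [0, 0, 0, 0, 0, 0, 0], [0, 0, 0, 0, 0, 0, 0], [0, 0, 0, 0, 0, 0, 0], [0, 0, 0, 0, 0, 0, 0]])

```text
time_s: 3.58
eef_pos: [552.1, -244.0, 86.6]
ee_rot: [0.001, 0.043, 0.999, -0.001]
force: [-0.3, 0.6, 0.9]
grip_width: 0.148
```

```bash
python3 d.py 552 -244 86.5 175
```

```text
t 3.58 pos [ 552.1 -244.    86.6] yaw 175.02 tilt 0.14 F [-0.3  0.6  0.9] M [ 0.05  0.09 -0.02] g 0.148 j [-0.61  0.62  1.42 -0.    1.1  -2.09]
turn [-0.0021  0.0012  0.0004] shift_cm [0.007 0.001 0.013]
```

The opening of about 13 mm fits the 14 mm wing, so I'm lifting straight up.

Emit:
move_arm(series=[[0, 0, 0, 0, 0, -0.7, 0], [0, 0, 0, 0, 0, -2, 0], [0, 0, 0, 0, 0, -4, 0], [0, 0, 0, 0, 0, -6.5, 0], [0, 0, 0, 0, 0, -9, 0]])

```text
time_s: 4.0
eef_pos: [551.7, -243.7, 177.9]
ee_rot: [0.0, 0.043, 0.999, -0.001]
force: [0.6, 0.4, -0.0]
grip_width: 0.15
```

Emit:
move_arm(series=[[0, 0, 0, 0, 0, -2, 0], [0, 0, 0, 0, 0, -2, 0], [0, 0, 0, 0, 0, -2, 0]])

```text
time_s: 4.25
eef_pos: [552.0, -243.8, 198.9]
ee_rot: [0.001, 0.043, 0.999, -0.002]
force: [-0.4, -0.0, -1.7]
grip_width: 0.152
```

```bash
python3 d.py 522 208.4 196 171.5
python3 - <<'E'
from rig import capture
import cv2
c=capture("side");cv2.imwrite("pics/s3.png",cv2.resize(c["frame"][80:220,250:430,::-1],None,fx=4,fy=4,interpolation=cv2.INTER_CUBIC))
E
```

```text
t 4.25 pos [ 552.  -243.8  198.9] yaw 175.02 tilt 0.22 F [-0.4 -0.  -1.7] M [ 0.03 -0.03 -0.02] g 0.152 j [-0.61  0.51  1.3  -0.    1.33 -2.09]
turn [-0.0029  0.0026  0.0615] shift_cm [ 6.908 44.793  0.138]
```

View pics/s3.png

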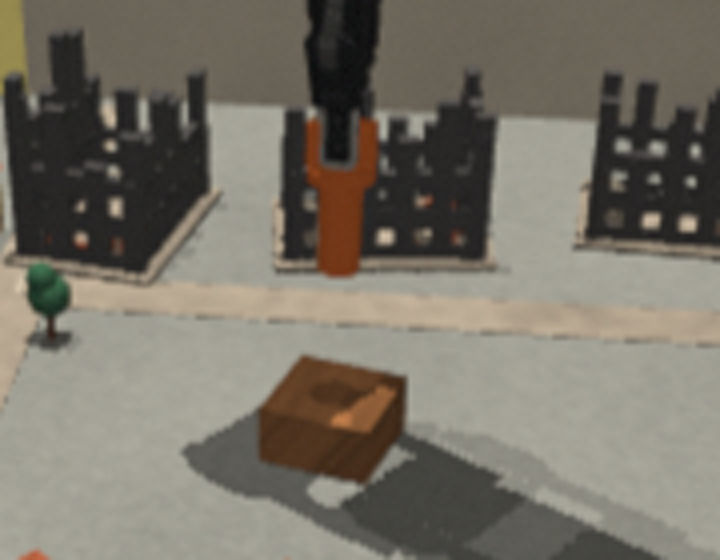

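The key is held upright and clear of the stand (stem end at crop 338,270). Moving to above the ring.

Emit:
move_arm(series=[[0, 0, 0.02, 0.4, 2.5, 0, 0], [0, 0, 0.04, 1, 6, 0, 0], [0, 0, 0.06, 1.5, 10, 0, 0], [0, 0, 0.06, 2.1, 13.8, 0, 0], [0, 0, 0.06, 2.7, 17.6, 0, 0]])

```text
time_s: 4.72
eef_pos: [538.8, -64.1, 195.7]
ee_rot: [-0.001, 0.074, 0.997, -0.0]
force: [0.2, 0.3, -0.4]
grip_width: 0.15
```

```bash
python3 d.py 522 208.4 196 171.5
```

```text
t 4.72 pos [538.8 -64.1 195.7] yaw 171.55 tilt 0.15 F [ 0.2  0.3 -0.4] M [-0.02 -0.09  0.01] g 0.15 j [-0.33  0.38  1.5  -0.    1.27 -1.76]
turn [-0.001  -0.0025  0.0008] shift_cm [ 5.667 26.702 -0.046]
```

Emit:
move_arm(series=[[0, 0, 0, 0.8, 3.8, 0, 0], [0, 0, 0, 1.6, 7.6, 0, 0], [0, 0, 0, 2.4, 11.4, 0, 0], [0, 0, 0, 3.2, 15.2, 0, 0], [0, 0, 0, 4, 19, 0, 0]])

```text
time_s: 5.13
eef_pos: [526.1, 131.6, 194.2]
ee_rot: [-0.003, 0.074, 0.997, -0.001]
force: [1.2, -0.7, -0.7]
grip_width: 0.149
```

```bash
python3 d.py 522 208.4 196 171.5
```

```text
t 5.13 pos [526.1 131.6 194.2] yaw 171.54 tilt 0.3 F [ 1.2 -0.7 -0.7] M [-0.06  0.02 -0.01] g 0.149 j [ 0.03  0.38  1.5  -0.    1.27 -1.39]
turn [-0.0015 -0.005   0.0007] shift_cm [ 1.533  7.537 -0.182]
```

Emit:
move_arm(series=[[0, 0, 0, 0.8, 3.6, -0.1, 0], [0, 0, 0, 1.4, 6, -0.2, 0], [0, 0, 0, 1.53, 7.3, -0.2, 0], [0, 0, 0, 1.53, 7.5, -0.2, 0], [0, 0, 0, 1.53, 7.5, -0.2, 0]])

```text
time_s: 5.55
eef_pos: [521.8, 207.8, 195.2]
ee_rot: [-0.003, 0.073, 0.997, -0.001]
force: [1.1, -0.1, -1.3]
grip_width: 0.151
```

Emit:
move_arm(series=[[0, 0, 0, 0, 0, 0, 0], [0, 0, 0, 0, 0, 0, 0]])

```text
time_s: 5.72
eef_pos: [522.0, 206.4, 194.8]
ee_rot: [-0.004, 0.074, 0.997, -0.001]
force: [-0.6, -0.0, -0.7]
grip_width: 0.155
```

```bash
python3 d.py 522 208.4 196 171.5
python3 - <<'E'
from rig import capture
import cv2,pickle,numpy as np
o=[]
for n in("side","top"):
    c=capture(n);pickle.dump(c,open(n+"4.pkl","wb"));f=c["frame"][:,:,::-1]
    f=f[190:350,260:400] if n=="side" else f[180:320,200:320]
    o.append(cv2.resize(f,(400,480),interpolation=cv2.INTER_CUBIC))
cv2.imwrite("pics/s4.png",np.hstack(o))
E
```

```text
t 5.72 pos [522.  206.4 194.8] yaw 171.48 tilt 0.44 F [-0.6 -0.  -0.7] M [ 0.06 -0.01 -0.02] g 0.155 j [ 0.17  0.43  1.43 -0.    1.29 -1.25]
turn [-0.0029 -0.0072 -0.0003] shift_cm [ 0.035  0.198 -0.124]
```

View pics/s4.png

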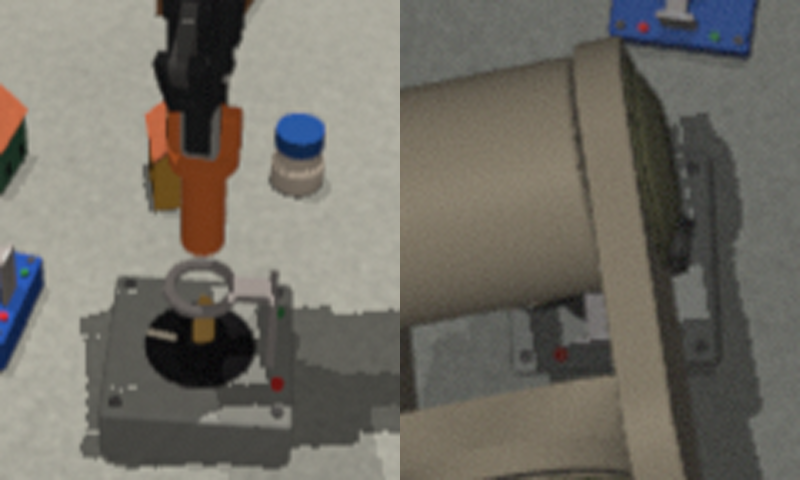

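The key hangs above the ring in the side view (stem end at crop 203,245, ring at 200,287). The arm hides it in the top view. I'll compare the stem axis with the ring and shaft in the side view.

Run:
```python
from h import *
S=pickle.load(open("side4.pkl","rb"));S0=pickle.load(open("side0.pkl","rb"))
def om(c):
    h,s,v=cv2.split(cv2.cvtColor(c["frame"],cv2.COLOR_RGB2HSV));return h,s,v
h,s,v=om(S);m=((h<14)&(s>185)&(v>60)).astype(np.uint8);m[:220]=0;m[285:]=0;m[:,:315]=0;m[:,350:]=0
for y in range(244,276):
    x=np.nonzero(m[y])[0]
    if len(x):print(y,x.min(),x.max(),(x.min()+x.max())/2,end=' | ')
print()
# subpixel edges with saturation profile
sf=cv2.GaussianBlur(s,(1,3),0).astype(float)
for y in(254,258,262,266):
    r=sf[y,315:345];mx=200
    i=[315+k+(120-r[k])/(r[k+1]-r[k]) for k in range(29) if (r[k]-120)*(r[k+1]-120)<0];print(y,np.round(i,2))
yz=sf[255:285,331];print(yz.astype(int))
# expected
for X in((522,206.4,123.2),(522,206.4,153),(522,208.4,92),(522,208.4,74)):print(X,proj(S,X))
f=S0["frame"].astype(int);
# ring hole in side0: ring mask r-g>5
m=((f[...,0]-f[...,1]>5)&(f[...,0]-f[...,2]<28)).astype(np.uint8)
w=m[268:305,310:352]
for r in w:print(''.join('#' if a else '.' for a in r))
```

```text
244 319 342 330.5 | 245 320 341 330.5 | 246 320 340 330.0 | 247 321 339 330.0 | 248 323 338 330.5 | 249 324 337 330.5 | 250 324 337 330.5 | 251 324 337 330.5 | 252 324 337 330.5 | 253 324 337 330.5 | 254 324 337 330.5 | 255 324 337 330.5 | 256 324 337 330.5 | 257 324 337 330.5 | 258 324 337 330.5 | 259 324 337 330.5 | 260 324 337 330.5 | 261 324 337 330.5 | 262 324 337 330.5 | 263 324 337 330.5 | 264 324 337 330.5 | 265 324 337 330.5 | 266 324 337 330.5 | 267 324 337 330.5 | 268 324 337 330.5 | 269 324 337 330.5 | 270 324 336 330.0 | 271 325 336 330.5 | 272 326 335 330.5 | 273 327 334 330.5 | 274 331 331 331.0 | 
254 [338.3]
258 [337.98]
262 [323.06]
266 [323.1  337.68]
[204 205 204 202 202 201 202 205 204 201 203 205 203 203 203 203 203 204
 202 171 102  42  24  24  23  22  22  22  21  19]
(522, 206.4, 123.2) [330.63000843 270.25083687]
(522, 206.4, 153) [331.00559695 257.19856614]
(522, 208.4, 92) [330.15571099 284.06315705]
(522, 208.4, 74) [329.94817881 291.31109422]
..........................................
..........................................
............................
[... 776 characters left out ...]
############
.........#####..............#####........#
.........######...#......#.#####..........
...........########.......#####...........
............##################............
..............###############.............
..................#######.................
..................#######.................
.................#.......#................
.........................#................
.........................#................
..##.....................#................
.#...##..................#................
.#....#.####.............#................
.....##.##.#..............................
..........##.....#......#...#.............
..................######..................
```

Emit:
move_arm(series=[[-0.002, -0.006, 0, 0.03, 0.2, 0, 0], [-0.003, -0.007, 0, 0.03, 0.2, 0.5, 0], [-0.003, -0.007, 0, 0.03, 0.2, 1.2, 0], [-0.003, -0.007, 0, 0.03, 0.2, 1.8, 0], [-0.003, -0.007, 0, 0.03, 0.2, 2.2, 0]])

```text
time_s: 6.23
eef_pos: [521.5, 208.6, 171.8]
ee_rot: [-0.001, 0.074, 0.997, 0.0]
force: [0.2, -0.7, -0.7]
grip_width: 0.149
```

Emit:
move_arm(series=[[0, 0, 0, 0, 0, 0.2, 0], [0, 0, 0, 0, 0, 0.2, 0]])

```text
time_s: 6.4
eef_pos: [521.2, 208.5, 168.9]
ee_rot: [-0.001, 0.074, 0.997, -0.0]
force: [-0.3, -0.2, -1.5]
grip_width: 0.145
```

```bash
python3 d.py 522 208.4 168 171.5
python3 - <<'E'
from rig import capture
import cv2
c=capture("side");cv2.imwrite("pics/s5.png",cv2.resize(c["frame"][230:330,280:380,::-1],None,fx=6,fy=6,interpolation=cv2.INTER_CUBIC))
E
```

```text
t 6.4 pos [521.2 208.5 168.9] yaw 171.49 tilt 0.15 F [-0.3 -0.2 -1.5] M [ 0.05 -0.02  0.04] g 0.145 j [ 0.17  0.45  1.47  0.    1.22 -1.25]
turn [-0.0006 -0.0026 -0.0002] shift_cm [-0.084  0.004  0.089]
```

View pics/s5.png

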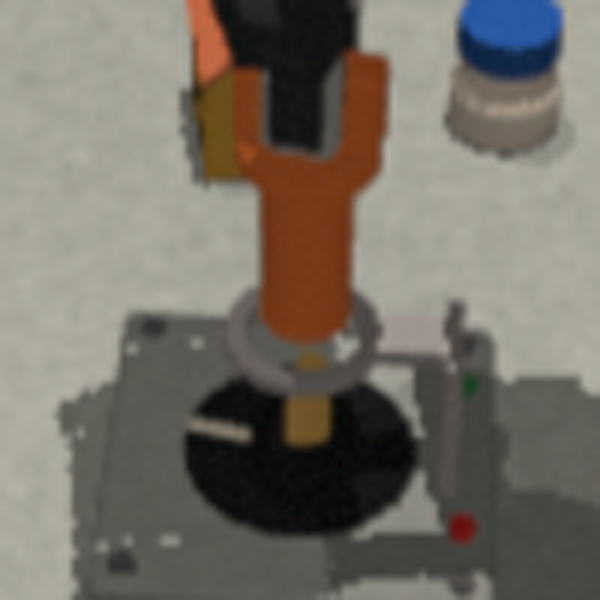

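The stem end, centred at about (305,335), sits just above the ring (300,340). Lowering it into the ring, stopping short of the shaft.

Emit:
move_arm(series=[[0, -0.002, 0, -0.08, 0, 0.3, 0], [0, -0.002, 0, -0.08, 0, 0.7, 0], [0, -0.002, 0, -0.08, 0, 1.1, 0], [0, -0.002, 0, -0.08, 0, 1.4, 0], [0, -0.002, 0, -0.08, 0, 1.4, 0]])

```text
time_s: 6.87
eef_pos: [521.8, 208.4, 154.6]
ee_rot: [-0.001, 0.074, 0.997, -0.0]
force: [0.0, 0.6, -1.5]
grip_width: 0.153
```

Emit:
move_arm(series=[[0, 0, 0, 0, 0, 0, 0], [0, 0, 0, 0, 0, 0, 0]])

```text
time_s: 7.03
eef_pos: [521.8, 208.4, 154.6]
ee_rot: [-0.001, 0.074, 0.997, -0.0]
force: [0.1, -0.4, -0.5]
grip_width: 0.148
```

```bash
python3 d.py 522 208.4 153 171.5
python3 - <<'E'
from rig import capture
import cv2
c=capture("side");cv2.imwrite("pics/s6.png",cv2.resize(c["frame"][230:330,280:380,::-1],None,fx=6,fy=6,interpolation=cv2.INTER_CUBIC))
E
```

```text
t 7.03 pos [521.8 208.4 154.6] yaw 171.49 tilt 0.08 F [ 0.1 -0.4 -0.5] M [-0.   -0.02  0.04] g 0.148 j [ 0.17  0.46  1.49 -0.    1.19 -1.25]
turn [-0.0008 -0.0011 -0.0002] shift_cm [-0.017  0.007  0.157]
```

View pics/s6.png

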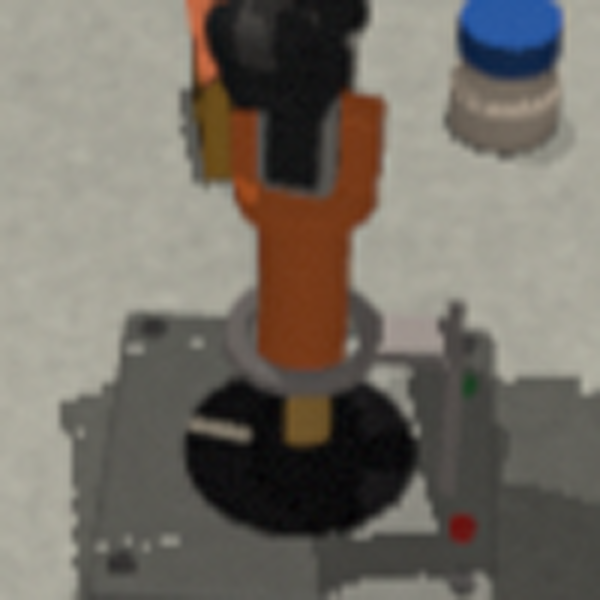

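The stem is inside the ring with a gap all round and no contact force. Lowering onto the shaft in small steps while watching force.

Emit:
move_arm(series=[[0, 0, 0, -0.03, 0, 0.3, 0], [0, 0, 0, -0.03, 0, 0.6, 0], [0, 0, 0, -0.03, 0, 0.8, 0], [0, 0, 0, -0.03, 0, 0.95, 0], [0, 0, 0, -0.03, 0, 1.05, 0]])

```text
time_s: 7.5
eef_pos: [522.0, 208.3, 143.9]
ee_rot: [-0.001, 0.074, 0.997, -0.0]
force: [0.0, 0.6, -1.0]
grip_width: 0.154
```

```bash
python3 d.py 522 208.4 140 171.5
```

```text
t 7.5 pos [522.  208.3 143.9] yaw 171.49 tilt 0.09 F [ 0.   0.6 -1. ] M [0.01 0.01 0.06] g 0.154 j [ 0.17  0.47  1.5  -0.    1.17 -1.25]
turn [-0.0008 -0.0013 -0.0002] shift_cm [0.006 0.009 0.388]
```

Emit:
move_arm(series=[[0, 0, 0, 0, 0, 0.1, 0], [0, 0, 0, 0, 0, 0.2, 0], [0, 0, 0, 0, 0, 0.3, 0], [0, 0, 0, 0, 0, 0.4, 0], [0, 0, 0, 0, 0, 0.4, 0]])

```text
time_s: 7.92
eef_pos: [522.0, 208.3, 139.7]
ee_rot: [-0.001, 0.074, 0.997, -0.0]
force: [1.0, -0.3, -0.4]
grip_width: 0.148
```

```bash
python3 d.py 522 208.4 136 171.5
```

```text
t 7.92 pos [522.  208.3 139.7] yaw 171.48 tilt 0.1 F [ 1.  -0.3 -0.4] M [ 0.01  0.03 -0.04] g 0.148 j [ 0.17  0.48  1.51 -0.    1.16 -1.25]
turn [-0.0009 -0.0015 -0.0003] shift_cm [0.    0.012 0.369]
```

Emit:
move_arm(series=[[0, 0, 0, 0, 0, 0.2, 0], [0, 0, 0, 0, 0, 0.5, 0], [0, 0, 0, 0, 0, 0.8, 0], [0, 0, 0, 0, 0, 1.1, 0], [0, 0, 0, 0, 0, 1.2, 0]])

```text
time_s: 8.33
eef_pos: [521.7, 208.2, 127.0]
ee_rot: [-0.001, 0.074, 0.997, -0.001]
force: [0.1, -0.2, -0.7]
grip_width: 0.15
```

```bash
python3 d.py 522 208.4 120 171.5
python3 - <<'E'
from rig import capture
import cv2
c=capture("side");cv2.imwrite("pics/s7.png",cv2.resize(c["frame"][230:330,280:380,::-1],None,fx=6,fy=6,interpolation=cv2.INTER_CUBIC))
E
```

```text
t 8.33 pos [521.7 208.2 127. ] yaw 171.48 tilt 0.15 F [ 0.1 -0.2 -0.7] M [-0.05 -0.01 -0.02] g 0.15 j [ 0.17  0.49  1.52 -0.    1.13 -1.25]
turn [-0.0012 -0.0024 -0.0003] shift_cm [-0.028  0.024  0.699]
```

View pics/s7.png

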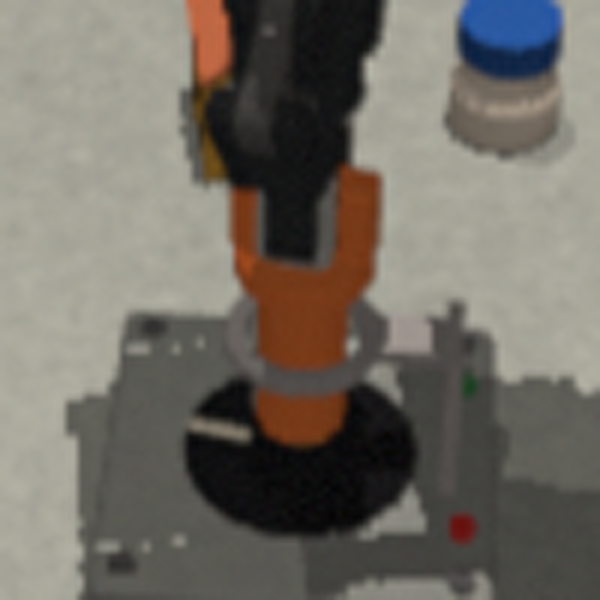

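The stem has slid over the shaft, with its end at (300,440) just above the collar and no force. Now pressing the collar.

Emit:
move_arm(series=[[0, -0.002, 0, 0, 0, 0.15, 0], [0, -0.002, 0, 0, 0, 0.3, 0], [0, -0.002, 0, 0, 0, 0.45, 0], [0, -0.002, 0, 0, 0, 0.6, 0], [0, -0.002, 0, 0, 0, 0.7, 0]], grip_force=90)

```text
time_s: 8.8
eef_pos: [521.9, 208.3, 120.3]
ee_rot: [0.0, 0.074, 0.997, -0.0]
force: [0.5, -1.0, 3.9]
grip_width: 0.14
```

```bash
python3 d.py 522 208.4 116 171.5
```

```text
t 8.8 pos [521.9 208.3 120.3] yaw 171.48 tilt 0.06 F [ 0.5 -1.   3.9] M [-0.01  0.07  0.05] g 0.14 j [ 0.17  0.5   1.53 -0.    1.11 -1.25]
turn [-0.0009  0.0003 -0.0003] shift_cm [-0.005  0.016  0.428]
```

Emit:
move_arm(series=[[0, 0, 0, 0, 0, 0.1, 0], [0, 0, 0, 0, 0, 0.2, 0], [0, 0, 0, 0, 0, 0.3, 0], [0, 0, 0, 0, 0, 0.4, 0], [0, 0, 0, 0, 0, 0.4, 0]])

```text
time_s: 9.22
eef_pos: [522.0, 208.3, 116.3]
ee_rot: [0.0, 0.074, 0.997, -0.0]
force: [-0.5, -0.4, 5.7]
grip_width: 0.144
```

```bash
python3 d.py 522 208.4 115 171.5
```

```text
t 9.22 pos [522.  208.3 116.3] yaw 171.49 tilt 0.06 F [-0.5 -0.4  5.7] M [-0.11  0.25  0.01] g 0.144 j [ 0.17  0.51  1.53 -0.    1.1  -1.25]
turn [-0.0009  0.0005 -0.0002] shift_cm [-0.001  0.014  0.131]
```

Emit:
move_arm(series=[[0, 0, 0, 0, 0, 0.05, 0], [0, 0, 0, 0, 0, 0.1, 0], [0, 0, 0, 0, 0, 0.13, 0], [0, 0, 0, 0, 0, 0.13, 0]])

```text
time_s: 9.55
eef_pos: [522.1, 208.3, 115.6]
ee_rot: [0.001, 0.074, 0.997, -0.0]
force: [-2.0, -0.6, 8.6]
grip_width: 0.145
```

```bash
python3 d.py 522 208.4 115 171.5
```

```text
t 9.55 pos [522.1 208.3 115.6] yaw 171.49 tilt 0.08 F [-2.  -0.6  8.6] M [-0.12  0.53  0.02] g 0.145 j [ 0.17  0.51  1.53 -0.    1.1  -1.25]
turn [-0.0008  0.0011 -0.0002] shift_cm [0.013 0.008 0.063]
```

Emit:
move_arm(series=[[0, 0, 0, 0, 0, 0.1, 0], [0, 0, 0, 0, 0, 0.15, 0], [0, 0, 0, 0, 0, 0.15, 0], [0, 0, 0, 0, 0, 0.15, 0]])

```text
time_s: 9.88
eef_pos: [522.3, 208.4, 115.5]
ee_rot: [0.001, 0.074, 0.997, -0.0]
force: [-4.2, -0.7, 15.0]
grip_width: 0.142
```

```bash
python3 d.py 522 208.4 115 171.5
python3 - <<'E'
from rig import capture
import cv2
c=capture("side");cv2.imwrite("pics/s8.png",cv2.resize(c["frame"][215:335,260:390,::-1],None,fx=5,fy=5,interpolation=cv2.INTER_CUBIC))
E
```

```text
t 9.88 pos [522.3 208.4 115.5] yaw 171.5 tilt 0.12 F [-4.2 -0.7 15. ] M [-0.33  1.03  0.  ] g 0.142 j [ 0.17  0.51  1.53 -0.    1.1  -1.25]
turn [-0.0006  0.0021  0.0001] shift_cm [ 0.027 -0.002  0.049]
```

View pics/s8.png

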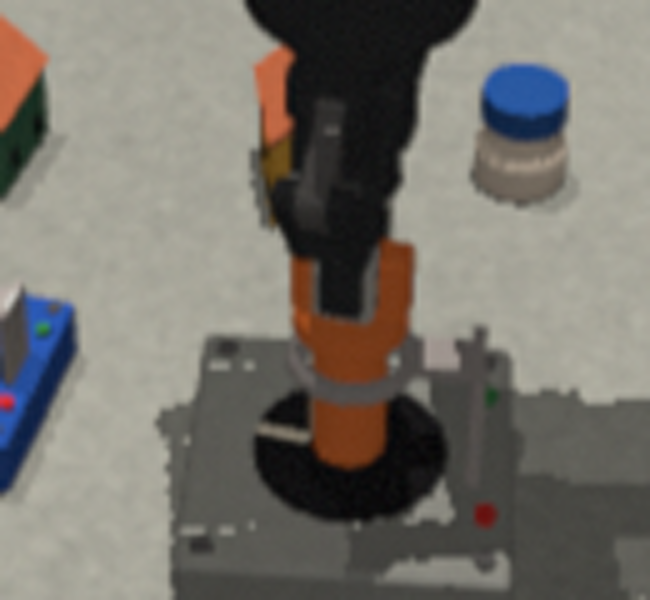

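Run:
```python
from rig import ctrl,capture,job
import pickle,numpy as np
c=capture("side");s=ctrl.sense();print(s["time_s"],s["eef_pos"],s["force"],s["grip_width"])
o=pickle.load(open("side0.pkl","rb"))["frame"].astype(int);d=abs(c["frame"].astype(int)-o).max(2)
for n,(x,y) in dict(house_b=(256,236),pot=(365,240)).items():print(n,(d[y-20:y+20,x-14:x+14]>60).mean())
print(job.finish_job())
```

```text
9.9833 [522.29337548 208.36224545 115.51241632] [-4.14664889  0.20503184 15.34082181] 0.14293887970644922
house_b 0.0
pot 0.0017857142857142857
the job is handed in; nothing more can be done
None
```

I lifted the orange key out of its stand and passed its stem down through the guide ring on the large grey box. I turned it to the dial line, about -8.5° in the world frame, and pushed it onto the D-shaft. The job was handed in at about 10 s of the allowed 51 s, with the knob still gripped and the collar held down.

**Last checks:**
- **Collar:** the downward travel stopped at TCP z = 115.5 mm, which puts the stem end at about 43.9 mm against the expected 44 mm at the hard stop. The upward force rose to about 15 N, well over the spring's 7 N, so the collar is on its stop.
- **Fit:** the stem slid over the shaft with no contact force until it reached the collar. A side force of about 4 N and a moment of about 1 N m appeared during the final press.
- **Grip:** the gripper opening is steady at about 0.14, and the side view shows the key through the ring.
- **Houses and pot:** house_b and the pot are unchanged against the first side picture. house_a was partly hidden by the arm and was not compared by pixels; its visible part looked unmoved.

**What disagreed:** the two cameras gave ring centres about 3 mm apart in y. I used the top-camera value, and the free slide onto the shaft bore it out. The shaft's flat read -5.7° in the top view against -8.5° from the dial line. Both lie within the 10° tolerance.

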